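# Proof-pull a steel link on the bench pull gauge

## Task

Proof-pull the steel link that stands on the bench: lower its cross pin into the slotted head of the pull gauge and draw the head out by the link until the black drag pointer stands in the window of the limit clip, never past it, then ease the head fully home without letting it snap back. Lift the link out and put it in the grey tray beside the one already tested, and leave the limit clip as it is set.

Things in the scene. Friction and masses are not known exactly. Their poses are not given: they have to be found in the camera images.
- link: the steel link to test (sizes here in mm): flat bar 26 high, 8 thick, standing on edge, from x = -58 to +42. At its -x end a cross pin of 10 dia, 44 long along y; at its +x end a round eye of 26 dia with flat faces 24 apart across y, a good grip from above. About 0.2 kg. Origin: under the bar, midway between pin and eye; x from pin to eye, z up
- link_pin (a point): the middle of the link's cross pin: 50 mm to -x of the link's origin, 13 mm above its underside
- link_eye (a point): the middle of the link's eye: 50 mm to +x of the link's origin, 13 mm above its underside
- pull_gauge: the pull gauge, screwed down: grey housing 220 long, 48 wide, base 240 x 68; its top with the white scale is 57 above the bench, the pointers reach 69. Origin: centre of the base's underside. x along the housing towards the head, which is drawn out to +x; z up
- draw (a joint): how far the sprung rod and head are drawn out, m: 0 home, 0.11 at the stop. The spring pulls home with about 5 N at 0 and 1.3 N more for each 10 mm (13 N at 60 mm, 17 N at 90 mm); let go, it snaps home
- head_seat (a point): middle of the pocket of the head (dark steel block 60 wide, open at the top, on the rod's end), at the height of a seated pin, 33 mm over the bench; axes as the gauge's. Pocket for the pin: x -14 to +10 of this point, 52 wide; its floor, 13 below, carries the bar's lower edge. Pulled, the pin bears on the front wall, its centre at x +5
- head_slot (a point): the slot in the head's front wall (wall from x +10 to +20 of head_seat), at the height of a seated pin: 13 wide, open at the top, down to the floor; the bar leaves through it towards +x. The head's walls stand 21 above this point; sloping lips beside the slot lead into it from 30 above. Axes as the gauge's
- draw_tip (a point): tip of the steel reading pointer that rides on the rod, over the far half of the scale
- drag_tip (a point): tip of the drag pointer: black needle 3 wide with a small black knob, over the half of the scale nearer the robot. The rod's carrier pushes it ahead of the steel pointer (6 mm ahead; it moves with the rod from draw = 0.5 mm on), and it stays where it was pushed to when the rod goes back
- clip_window (a point): middle of the window of the limit clip: a steel saddle 28 long on the near top edge of the housing, a screw in its side, with two flat fingers lying on the scale 12 apart; axes as the gauge's. The drag pointer's tip passes over it. It stands 50 to 90 mm ahead of the drag pointer at the start
- limit_clip (a joint): where the limit clip is set, m along the scale from the drag pointer's starting place
- drag_pointer (a joint): how far the drag pointer has been pushed, m; 0 at the start
- tray: the open grey tray for tested links: 180 x 150, 36 high, walls 4, floor 4 thick, fixed. Origin: centre of its underside; x along its long side, z up. Its half towards +y is empty for the link; the tested one stands in the other half
- speaker_carton: an open carton with a loudspeaker standing in it, behind the gauge and to the right of the tray: 272 long (along the gauge), 178 deep, walls 150 high and more, with the loudspeaker about 340 high. It is fixed: keep the arm clear of it, coming in on the robot's side of it. Origin: centre of its underside
- tested_link: a second link of the same shape, already tested, standing on edge along the tray, 44 mm to -y of its middle
There are look-alikes about, which are no part of the job. Leave any blue look-alike of the link alone.

How it is judged:
On the way, in this order (a step that is already met when the one before it is completed fails the run):
1. the link's cross pin sits in the pocket of the head, the bar in its slot, the head still home (x of link_pin in the frame of head_seat between -0.014 and 0.014 m and y of link_pin in the frame of head_seat between -0.007 and 0.007 m and z of link_pin in the frame of head_seat between -0.006 and 0.012 m and value of joint draw below 0.012 m and angle between the x axis of link and the x axis of pull_gauge, either way round below 0.2 rad), for 0.2 s.
2. the head is drawn out by the link until the drag pointer stands in the clip's window (x of link_pin in the frame of head_seat between -0.014 and 0.014 m and y of link_pin in the frame of head_seat between -0.007 and 0.007 m and z of link_pin in the frame of head_seat between -0.006 and 0.012 m and x of drag_tip in the frame of clip_window between -0.006 and 0.006 m and x of draw_tip in the frame of clip_window between -0.016 and 0.004 m), for 0.2 s.
3. the head is eased home, the drag pointer left in the window (value of joint draw below 0.004 m and x of drag_tip in the frame of clip_window between -0.006 and 0.006 m), for 0.2 s.
At the end, for the whole second after the job is handed in: the link lies or stands wholly inside the tray, on its floor, at rest, the tested link still in the tray too; the drag pointer is within 6 mm of the middle of the clip's window; the head is home to within 4 mm (all of step 3 and x of link_pin in the frame of tray between -0.087 and 0.087 m and y of link_pin in the frame of tray between -0.072 and 0.072 m and x of link_eye in the frame of tray between -0.087 and 0.087 m and y of link_eye in the frame of tray between -0.072 and 0.072 m and z of link_pin in the frame of tray between 0 and 0.04 m and z of link_eye in the frame of tray between 0 and 0.04 m and x of tested_link in the frame of tray between -0.087 and 0.087 m and y of tested_link in the frame of tray between -0.072 and 0.072 m and z of tested_link in the frame of tray between -0.06 and 0.06 m and linear speed of link below 0.02 m/s); the robot touches nothing.
It fails at once if the drag pointer goes past the window (more than 6 mm beyond its middle) (x of drag_tip in the frame of clip_window above 0.006 m).
It fails at once if the head snaps back (faster than 0.4 m/s) (velocity of joint draw below -0.4 m/s).
It fails at once if the limit clip is shifted along the scale by more than 3 mm (distance of clip_window from where it was at the start of the episode above 0.003 m).
It also fails if it takes over 58 s, if anything falls off the work surface, if the arm or the gripper's body presses on something with over 40 N, if the wrist force passes 120 N, or if a joint passes its speed limit or range.

## Robot

A 6-joint arm with a two-finger parallel gripper is mounted at the origin on the work surface; the furniture and walls round the work are solid. World frame = base frame: x ahead of the robot, y to its left, z up, the work surface at z = 0. Lengths are in m, angles in rad, forces in N, time in s.
With the tool pointing down it reaches from about 0.35 to 0.975 m from the base axis. Payload 4.9 kg.
Tool frame: the origin (TCP) lies at the very end of the fingers, on their centre line; the grasp point (between the pads) lies 19 mm behind it; z points along the fingers, y is the line along which they close (so a half turn about z gives the same grasp; the last joint's range is limited). The gripper opens to 85 mm and grips with 20 to 120 N. Pads are 22 mm wide; open, the fingers measure 114 mm over their backs; the gripper's body (76 mm by 85 mm) begins 54 mm behind the grasp point. The pads swing forward as they close: fully open they stand 13 mm farther back than shut.
Start: joints at [-0.119, 0.053, 1.613, -0, 1.476, -0.119], TCP at [0.625, 0, 0.231] pointing down, gripper open.
Joint ranges: [-3.01, 3.01], [-1.01, 2.22], [0.06, 2.58], [-1.02, 4.17], [0.09, 2.62], [-3.14, 3.14]. Speed limits (rad/s): [2.57, 2.57, 3.14, 3.14, 3.14, 3.14].

## Interface

Orientations are given as a unit quaternion [w, x, y, z].
In Python, from plant import * gives the robot as it stands.
- The arm moves only by the tool jog_arm, never from a script. Its argument "moves" is a list that holds one entry, the list of rows, each a list of 7 numbers: the finger opening in cm, from 0 to 8.54, then the shift along the tool's x, y, z in cm, then the turn, a rotation vector about the tool's x, y, z in rad. A call has 1 to 20 rows; each row shifts and turns the commanded pose from where the row before left it, along the tool's axes as they then stand; what a row does not reach is not made up. A row lasts 1/12 s, in which the tool goes at most 41.7 mm and 7.16 degrees, less where a joint would pass 70% of its speed; a pose out of reach is approached as far as the arm can. A call is refused whole if a number of a shift passes 4.17 or a number of a turn 0.125, either way. A call with a gripper value outside its range is refused whole. The fingers move at their own pace and stop on an object; the grip force is fixed at half the most. Time passes only in rows, so rows that do not move let the fingers close. It gives the time, the measured TCP pose, the force, the opening and the grip force at its end, in the units of the state.
- state(): the state, without advancing time (a new reading comes with each control period).
- grab_frame(name): name is "scene" or "side" or "wrist"; returns a dict with "color" (420x560x3 uint8, blue, green, red), "depth" (420x560 float32, m along the optical axis (not along the pixel's ray), 0 where there is no reading), "fx", "fy", "cx", "cy" (pixels), "R" (3x3) and "t" (3): a world point X has camera coordinates R X + t. Camera axes: x right, y down, z forward; pixel columns grow to the right and rows downward; lengths in m; the calibration is good to about 2 mm. A picture is of the moment at which its call begins.
- job_done(): hands the job in; it is judged then, once.
Trained networks look in a picture, given as the dict that the camera call returned (one of the last four; its "shot" number tells which), for a name from the list of things; names that differ only in an ending like _2 or _b are one class to them, and where a whole thing is asked for, a point or a joint stands for the part that bears it (a point fixed in the world has none). Each returns a list of dicts, best first, with "p" (0 to 1); they miss things now and then, are a little off and sometimes report something else, mostly with a low value. They report only what shows in the picture. A call takes as long as a camera call. They do not tell look-alikes from the thing itself.
- recognise(name, picture): "rect" ([centre column, centre row, width, height] in pixels, round what is visible of it).
- regions_of(name, picture): "pixels" (420x560 bool, what is visible of it) and "rect" ([centre column, centre row, width, height] in pixels, round what is visible of it).
The state is a dict: "time": time; "joint_pos": joint angles; "joint_vel": joint speeds; "joint_efforts": joint torques, N m; "tool_pos": TCP position; "tool_rot": TCP orientation; "contact_force": force on the tool from outside, world axes, zero at the start; "ft_torque": the same for the moment, N m; "gripper_width": opening from 0.0 (shut) to 1.0 (fully open); "grasp_force": force on a finger pad.
Only numpy, scipy, OpenCV 4.12 (cv2) and the standard library are available. Lean on these libraries where they do the work, as an engineer would, in place of code of your own. Each camera call takes 0.05 s, during which the arm holds its last target. There are 200 camera calls.

## Working session

There is one attempt and no reset: what is moved stays moved. The work goes in short steps, Python scripts to look and compute and a tool call to move; the robot and the scene stay as the last step left them, time stands still between calls to the robot, and variables do not carry over. Pictures are saved under pics/ and viewed, at most 10 in all, crops included, and the job is handed in when it is done.

Besides the shell and the picture viewer there is one more tool, called after "Request:" as name(argument=value, ...), one argument or row to a line, values as JSON. jog_arm: Moves the arm, as the interface text tells. Its arguments: {"type":"object","properties":{"moves":{"type":"array"}},"required":["moves"]}

```bash
mkdir -p pics; cat > h.py <<'E'
from plant import *
import numpy as np, cv2
def cloud(f):
    d=f["depth"]; v,u=np.indices(d.shape)
    P=np.stack([(u-f["cx"])/f["fx"]*d,(v-f["cy"])/f["fy"]*d,d],-1)
    W=(P-f["t"])@np.array(f["R"]); W[d==0]=np.nan
    return W
def proj(f,X):
    c=np.array(f["R"])@np.array(X)+f["t"]; return f["fx"]*c[0]/c[2]+f["cx"],f["fy"]*c[1]/c[2]+f["cy"]
E
python3 - <<'E'
from h import *
fs={n:grab_frame(n) for n in("scene","side")}
for n,f in fs.items():
    print(n,f["fx"],"cam",-np.array(f["R"]).T@f["t"])
    W=cloud(f)
    for k in ["link","pull_gauge","tray","tested_link","speaker_carton","head_seat","limit_clip","drag_pointer"]:
        for r in regions_of(k,f)[:4]:
            m=r["pixels"]; p=W[m]; print(k,round(r["p"],2),np.round(r["rect"]),np.round(np.nanpercentile(p,[3,50,97],axis=0),3).tolist() if m.any() else '')
cv2.imwrite("pics/a.png",cv2.resize(np.vstack([fs[n]["color"] for n in fs]),None,fx=.71,fy=.71) if 0 else np.hstack([cv2.resize(fs["scene"]["color"],(800,600))]))
cv2.imwrite("pics/b.png",cv2.resize(fs["side"]["color"],(800,600)))
E
```

```text
scene 480.400235568488 cam [0.00404971 0.70463574 0.90622788]
link 0.85 [287. 303.  49.  34.] [[0.375, 0.251, 0.001], [0.389, 0.309, 0.022], [0.404, 0.363, 0.029]]
link 0.85 [230. 358.  62.  39.] [[0.319, 0.445, 0.001], [0.376, 0.474, 0.022], [0.429, 0.497, 0.029]]
pull_gauge 0.9 [357. 216.  91.  84.] [[0.391, -0.126, 0.002], [0.413, 0.025, 0.049], [0.449, 0.146, 0.061]]
tray 0.78 [214. 250. 102.  84.] [[0.524, 0.233, 0.002], [0.598, 0.32, 0.007], [0.677, 0.413, 0.039]]
tested_link 0.83 [203. 240.  49.  40.] [[0.627, 0.273, 0.006], [0.641, 0.335, 0.024], [0.653, 0.385, 0.033]]
speaker_carton 0.64 [303. 189. 134. 111.] [[0.5, -0.084, 0.003], [0.548, 0.142, 0.098], [0.678, 0.187, 0.263]]
head_seat 0.85 [332. 240.  31.  31.] [[0.389, 0.109, 0.019], [0.42, 0.133, 0.042], [0.447, 0.148, 0.06]]
head_seat 0.22 [285. 301.  47.  39.] [[0.375, 0.251, 0.002], [0.389, 0.314, 0.021], [0.408, 0.364, 0.029]]
limit_clip 0.62 [373. 210.   6.   9.] [[0.396, -0.023, 0.031], [0.404, -0.008, 0.054], [0.413, 0.002, 0.061]]
drag_pointer 0.17 [373. 212.   5.  12.] [[0.397, -0.024, 0.033], [0.404, -0.008, 0.
[... 346 characters left out ...]
.001], [0.576, 0.161, 0.087], [0.676, 0.187, 0.266]]
pull_gauge 0.92 [325. 178.  28.  92.] [[0.392, -0.123, 0.004], [0.425, 0.026, 0.052], [0.46, 0.146, 0.059]]
tray 0.94 [237. 276.  78.  78.] [[0.525, 0.233, -0.001], [0.597, 0.321, 0.004], [0.674, 0.413, 0.037]]
tested_link 0.75 [218. 275.  16.  48.] [[0.626, 0.273, 0.002], [0.64, 0.332, 0.025], [0.658, 0.386, 0.032]]
speaker_carton 0.87 [258. 170.  90. 124.] [[0.499, -0.083, -0.001], [0.575, 0.161, 0.087], [0.676, 0.187, 0.266]]
head_seat 0.9 [322. 215.  22.  26.] [[0.389, 0.107, 0.013], [0.417, 0.137, 0.039], [0.445, 0.148, 0.058]]
limit_clip 0.47 [336. 170.   7.   8.] [[0.396, -0.011, 0.041], [0.403, -0.005, 0.054], [0.413, 0.004, 0.06]]
```

View pics/a.png

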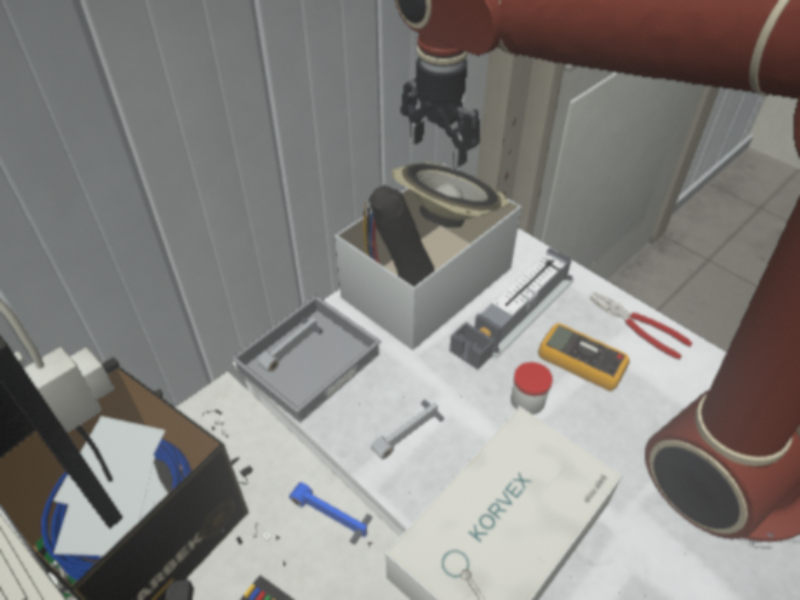

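View pics/b.png

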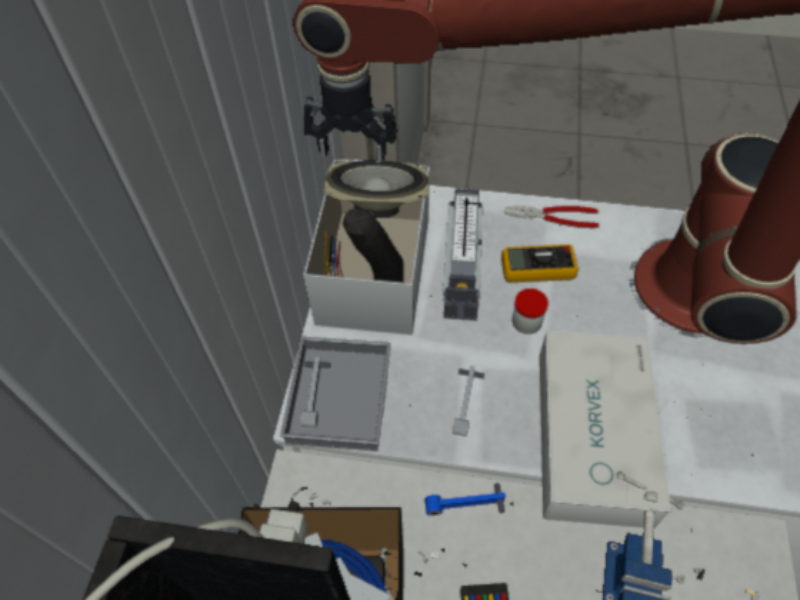

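Candidates in the scene picture (800×600): grey link on the bench (408,428), which is the target; blue look-alike (330,510); tested link in the tray (290,345). The side view agrees, with the grey link at (467,400), eye towards +y. The gauge head is at (478,340), and the gauge axis points to +y. Next I check clearance around the start pose and the wrist view.

```bash
python3 - <<'E'
from h import *
print(state()["tool_pos"],state()["tool_rot"])
for n in("scene","side"):
    f=grab_frame(n); W=cloud(f); print(n,proj(f,[.625,0,.231]))
    for y0 in np.arange(-.15,.25,.05):
        r=[]
        for x0 in np.arange(.4,.8,.05):
            m=(W[...,0]>x0)&(W[...,0]<x0+.05)&(W[...,1]>y0)&(W[...,1]<y0+.05); r.append(round(float(np.nanmax(W[m][:,2])),2) if m.any() else None)
        print(round(y0,2),r)
f=grab_frame("wrist"); c=-np.array(f["R"]).T@f["t"]; print("wrist cam",c,"view",np.array(f["R"])[2],"right",np.array(f["R"])[0],f["fx"])
E
```

```text
[ 6.24999239e-01 -1.30746839e-05  2.31334893e-01] [2.42727236e-05 7.07120941e-01 7.07092620e-01 1.57093833e-05]
scene (np.float64(305.71909138974064), np.float64(111.0849059058202))
-0.15 [0.06, 0.06, 0.01, None, None, 0.19, 0.25, None]
-0.1 [0.07, 0.06, 0.18, 0.19, 0.19, 0.24, 0.26, None]
-0.05 [0.06, 0.2, 0.3, 0.43, 0.41, 0.42, 0.43, None]
0.0 [0.5, 0.5, 0.3, 0.45, 0.46, 0.48, 0.48, None]
0.05 [0.58, 0.57, 0.55, 0.54, 0.52, 0.5, 0.5, None]
0.1 [0.07, 0.15, 0.24, 0.27, 0.22, 0.51, 0.51, None]
0.15 [0.01, 0.15, 0.24, 0.28, 0.27, 0.52, 0.53, None]
0.2 [0.02, 0.01, 0.04, 0.04, 0.04, 0.54, 0.54, None]
side (np.float64(245.95412834608317), np.float64(112.02608553449824))
-0.15 [0.06, 0.06, 0.0, None, None, 0.35, 0.36, None]
-0.1 [0.07, 0.06, 0.18, 0.18, 0.18, 0.48, 0.47, None]
-0.05 [0.06, 0.2, 0.51, 0.43, 0.2, 0.51, 0.51, None]
0.0 [0.06, 0.56, 0.56, 0.44, 0.55, 0.55, 0.54, None]
0.05 [0.58, 0.57, 0.56, 0.56, 0.56, 0.57, 0.56, None]
0.1 [0.06, 0.15, 0.24, 0.27, 0.22, 0.6, 0.58, None]
0.15 [0.0, 0.15, 0.24, 0.27, 0.27, 0.63, 0.63, None]
0.2 [0.02, 0.0, 0.04, 0.04, 0.04, 0.66, 0.66, None]
wrist cam [0.624276   0.06822403 0.37361732] view [ 5.41185876e-04 -2.69108607e-01 -9.63109685e-01] right [ 9.99999840e-01 -1.43139258e-05  5.65914556e-04] 320.5921322261745
```

Request:
jog_arm(
  moves=[
    [[8.5, 0, 0, -3, 0, 0, 0], [8.5, 0, 0, -4, 0, 0, 0], [8.5, 0, 0, -4, 0, 0, 0], [8.5, 0, 0, -3, 0, 0, 0], [8.5, 2, -2, 0, 0, 0, 0], [8.5, 2, -2, 0, 0, 0, 0], [8.5, 2, -2, 0, 0, 0, 0], [8.5, 2, -2, 0, 0, 0, 0], [8.5, 2, -2, 0, 0, 0, 0], [8.5, 2, -2, 0, 0, 0, 0], [8.5, 2, -2, 0, 0, 0, 0], [8.5, 2, -2, 0, 0, 0, 0], [8.5, 2, -2, 0, 0, 0, 0], [8.5, 2, -2, 0, 0, 0, 0], [8.5, 0, 0, 2, 0, 0, 0], [8.5, 0, 0, 3, 0, 0, 0], [8.5, 0, 0, 3, 0, 0, 0], [8.5, 0, 0, 3, 0, 0, 0], [8.5, 0, 0, 0, 0, 0, 0]],
  ],
)

```text
time: 2.63
tool_pos: [0.4216, 0.1992, 0.2542]
tool_rot: [-0.003, 0.707, 0.707, -0.005]
contact_force: [-1.3, 0.6, -0.8]
gripper_width: 0.995
grasp_force: 0.0
```

```bash
python3 - <<'E'
from h import *
s=state();print(s["time"],s["tool_pos"],s["tool_rot"],s["contact_force"])
f=grab_frame("wrist"); W=cloud(f)
for k in ["link","pull_gauge","head_seat","limit_clip","drag_pointer","draw_tip"]:
    for r in regions_of(k,f)[:3]:
        m=r["pixels"]; p=W[m]; print(k,round(r["p"],2),np.round(r["rect"]),np.round(np.nanpercentile(p,[3,50,97],axis=0),3).tolist())
np.save("w.npy",W); np.save("wc.npy",f["color"])
cv2.imwrite("pics/c.png",cv2.resize(f["color"],(800,600),interpolation=cv2.INTER_CUBIC))
E
```

```text
2.6333 [0.4215717  0.19915041 0.25416692] [-0.00283157  0.7070121   0.70717723 -0.00512248] [-1.27313119  0.63213095 -0.81121718]
link 0.78 [254.  76.  38. 117.] [[0.373, 0.248, 0.01], [0.393, 0.314, 0.024], [0.408, 0.36, 0.027]]
pull_gauge 0.85 [286. 282.  61. 140.] [[0.393, -0.021, 0.007], [0.424, 0.072, 0.053], [0.458, 0.146, 0.059]]
head_seat 0.65 [281. 237.  52.  49.] [[0.392, 0.107, 0.017], [0.42, 0.122, 0.04], [0.448, 0.147, 0.061]]
limit_clip 0.68 [272. 342.  27.  22.] [[0.397, -0.021, 0.044], [0.407, -0.007, 0.058], [0.421, 0.001, 0.06]]
drag_pointer 0.24 [254.  78.  38. 119.] [[0.373, 0.247, -0.0], [0.393, 0.314, 0.024], [0.407, 0.36, 0.027]]
drag_pointer 0.21 [281. 238.  52.  47.] [[0.392, 0.107, 0.018], [0.42, 0.122, 0.041], [0.448, 0.147, 0.061]]
```

View pics/c.png

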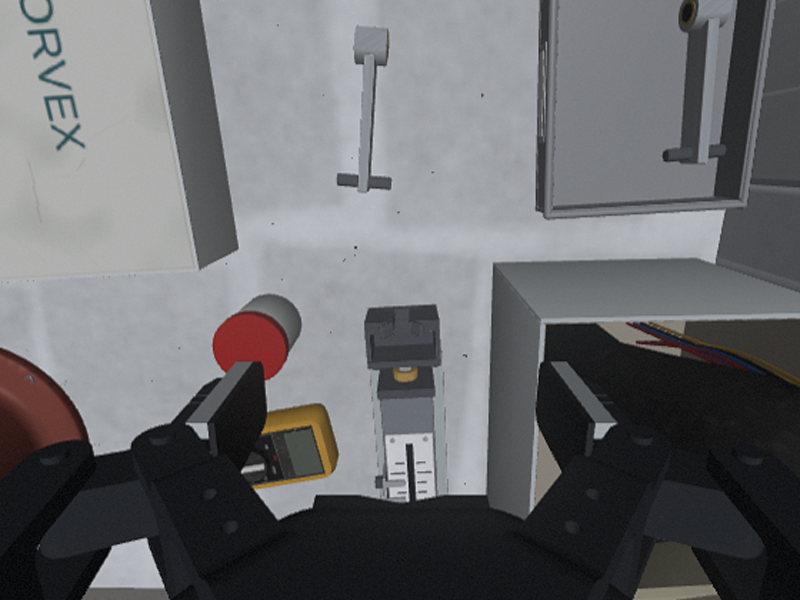

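The wrist view shows the steel link with its eye at (372,47) and pin at (364,183), pocket and slot at (402,337), the red-lidded jar at (255,345), and the clip at (385,482), partly hidden. I'll slide over the gauge to measure the clip and drag pointer.

Request:
jog_arm(
  moves=[
    [[8.5, -3, -0.4, 0, 0, 0, 0], [8.5, -3, -0.4, 0, 0, 0, 0], [8.5, -3, -0.4, 0, 0, 0, 0], [8.5, -3, -0.4, 0, 0, 0, 0], [8.5, -3, -0.4, 0, 0, 0, 0], [8.5, -2, -0.4, 0, 0, 0, 0], [8.5, 0, 0, 2, 0, 0, 0], [8.5, 0, 0, 2, 0, 0, 0], [8.5, 0, 0, 0, 0, 0, 0]],
  ],
)

```text
time: 3.73
tool_pos: [0.3996, 0.0296, 0.2188]
tool_rot: [-0.002, 0.708, 0.707, -0.001]
contact_force: [-1.0, 0.4, -0.6]
gripper_width: 0.996
grasp_force: 0.0
```

```bash
python3 - <<'E'
from h import *
s=state();print(s["time"],s["tool_pos"],s["tool_rot"],s["contact_force"])
f=grab_frame("wrist"); W=cloud(f)
for k in ["pull_gauge","head_seat","limit_clip","drag_pointer","draw_tip"]:
    for r in regions_of(k,f)[:3]:
        m=r["pixels"]; p=W[m]; print(k,round(r["p"],2),np.round(r["rect"]),np.round(np.nanpercentile(p,[3,50,97],axis=0),3).tolist())
us,vs=zip(*[proj(f,[x,y,.06]) for x in(.37,.48) for y in(-.14,.16)])
u0,u1,v0,v1=int(min(us)),int(max(us)),int(min(vs)),min(419,int(max(vs)))
print(u0,u1,v0,v1)
k=min(800/(u1-u0),600/(v1-v0)); print("zoom",k)
cv2.imwrite("pics/d.png",cv2.resize(f["color"][v0:v1,u0:u1],None,fx=k,fy=k,interpolation=cv2.INTER_CUBIC))
np.savez("w.npz",**f)
E
```

```text
3.7333 [0.39956958 0.02961534 0.21875402] [-0.00167696  0.70759494  0.70661506 -0.00131953] [-1.04588359  0.40787194 -0.62561655]
head_seat 0.74 [464. 147. 191. 293.] [[0.499, -0.063, 0.002], [0.529, 0.092, 0.086], [0.676, 0.179, 0.177]]
head_seat 0.57 [304. 182.  70. 251.] [[0.393, 0.102, 0.018], [0.422, 0.127, 0.038], [0.448, 0.144, 0.062]]
limit_clip 0.89 [292. 226.  32.  34.] [[0.397, -0.023, 0.044], [0.407, -0.01, 0.058], [0.421, 0.002, 0.06]]
drag_pointer 0.32 [294. 224.  27.  30.] [[0.397, -0.025, 0.046], [0.409, -0.012, 0.058], [0.422, 0.001, 0.06]]
draw_tip 0.85 [306. 180.  70. 251.] [[0.392, 0.1, 0.018], [0.422, 0.126, 0.039], [0.448, 0.144, 0.062]]
246 376 37 337
zoom 2.0
```

View pics/d.png

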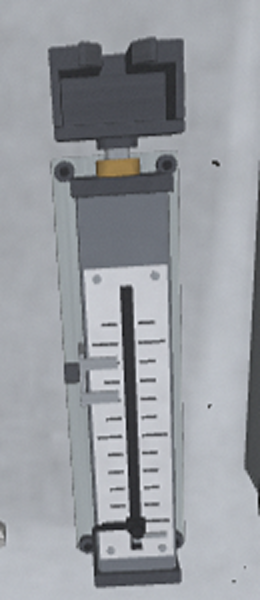

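Crop (zoom 2): clip fingers at rows 363 and 397 (window middle ≈ row 380, col 105), drag needle at row 526 from col 97 to its knob at 135, steel pointer at (155,533). I'll measure these with the depth image.

```bash
python3 - <<'E'
from h import *
f=dict(np.load("w.npz")); W=cloud(f); g=cv2.cvtColor(f["color"],cv2.COLOR_BGR2GRAY)
print(-f["R"].T@f["t"])
def row(v,u): 
    X=W[v,u]; return v,u,int(g[v,u]),*np.round(X*1000,1)
for v in range(214,242): print(*[row(v,u) for u in(295,300,304)])
print()
for v in range(292,308): print(*[row(v,u) for u in(296,300,304,314)])
# sub-pixel ray/plane at chosen heights
def ray(u,v,z):
    d=f["R"].T@np.array([(u-f["cx"])/f["fx"],(v-f["cy"])/f["fy"],1]); c=-f["R"].T@f["t"]; return np.round(c+d*(z-c[2])/d[2],4)
for z in(.057,.06,.063,.066): print(z,ray(299,227,z),ray(300,300,z))
# head and gauge edges
for v in range(54,112,2): print(v,[tuple(np.round(W[v,u]*1000,0)) for u in(280,304,328)])
E
```

```text
[0.39956385 0.09776531 0.36111051]
(214, 295, 206, np.float64(412.8), np.float64(1.4), np.float64(57.1)) (214, 300, 206, np.float64(417.8), np.float64(1.3), np.float64(56.7)) (214, 304, 186, np.float64(421.8), np.float64(1.4), np.float64(57.1))
(215, 295, 166, np.float64(412.8), np.float64(0.8), np.float64(58.3)) (215, 300, 145, np.float64(417.7), np.float64(0.7), np.float64(58.3)) (215, 304, 169, np.float64(421.7), np.float64(0.9), np.float64(58.8))
(216, 295, 144, np.float64(412.8), np.float64(-0.4), np.float64(57.9)) (216, 300, 132, np.float64(417.7), np.float64(-0.1), np.float64(58.8)) (216, 304, 163, np.float64(421.7), np.float64(-0.0), np.float64(59.1))
(217, 295, 146, np.float64(412.7), np.float64(-0.6), np.float64(60.5)) (217, 300, 146, np.float64(417.7), np.float64(-0.9), np.float64(59.5)) (217, 304, 163, np.float64(421.7), np.float64(-1.1), np.float64(59.0))
(218, 295, 146, np.float64(412.8), np.float64(-2.0), np.float64(59.3)) (218, 300, 145, np.float64(417.7), np.float64(-2.0), np.float64(59.5)) (218, 304, 123, np.float64(421.7), np.float64(-2.3), np.float64(58.5))
(219, 
[... 14232 characters left out ...]
at64(398.0), np.float64(106.0), np.float64(54.0)), (np.float64(420.0), np.float64(106.0), np.float64(55.0)), (np.float64(447.0), np.float64(107.0), np.float64(17.0))]
106 [(np.float64(398.0), np.float64(104.0), np.float64(53.0)), (np.float64(421.0), np.float64(105.0), np.float64(41.0)), (np.float64(449.0), np.float64(105.0), np.float64(0.0))]
108 [(np.float64(398.0), np.float64(103.0), np.float64(1.0)), (np.float64(421.0), np.float64(103.0), np.float64(43.0)), (np.float64(450.0), np.float64(103.0), np.float64(-0.0))]
110 [(np.float64(398.0), np.float64(101.0), np.float64(0.0)), (np.float64(421.0), np.float64(101.0), np.float64(43.0)), (np.float64(450.0), np.float64(101.0), np.float64(-1.0))]
```

```bash
python3 - <<'E'
from h import *
f=dict(np.load("w.npz")); W=cloud(f)
def mids(W,ys,zlo,zhi,x0=.37,x1=.48,w=.002):
    o=[]
    for y in ys:
        m=(abs(W[...,1]-y)<w)&(W[...,2]>zlo)&(W[...,2]<zhi)&(W[...,0]>x0)&(W[...,0]<x1); x=W[m][:,0]
        if len(x)>3: o.append((round(y,3),round(x.min()*1e3,1),round(x.max()*1e3,1),round((x.min()+x.max())*500,1)))
    return o
print("housing");[print(r) for r in mids(W,np.arange(-.11,.09,.02),.052,.061)]
print("head rear wall/top");[print(r) for r in mids(W,np.arange(.104,.112,.002),.049,.058)]
print("front wall L/R of slot");[print(r, s) for r,s in zip(mids(W,np.arange(.136,.147,.002),.045,.07,x1=.42),mids(W,np.arange(.136,.147,.002),.045,.07,x0=.42))]
print("slot");[print(r) for r in mids(W,np.arange(.138,.147,.002),.012,.026,.405,.435)]
V=np.load("w.npy")
print("bar");L=mids(V,np.arange(.25,.37,.005),.018,.035,.35,.43);[print(r) for r in L]
a=np.array([(r[0],r[3]) for r in L if r[2]-r[1]<13]); print(np.polyfit(a[:,0],a[:,1],1))
m=(V[...,2]>.008)&(V[...,2]<.04)&(V[...,0]>.35)&(V[...,0]<.43)&(V[...,1]>.22)&(V[...,1]<.4)
P=V[m];print(P.min(0),P.max(0))
E
```

```text
housing
(np.float64(-0.11), np.float64(413.0), np.float64(455.8), np.float64(434.4))
(np.float64(-0.09), np.float64(411.8), np.float64(455.0), np.float64(433.4))
(np.float64(-0.07), np.float64(410.5), np.float64(454.1), np.float64(432.3))
(np.float64(-0.05), np.float64(409.3), np.float64(452.2), np.float64(430.8))
(np.float64(-0.03), np.float64(408.1), np.float64(451.4), np.float64(429.8))
(np.float64(-0.01), np.float64(403.9), np.float64(449.4), np.float64(426.7))
(np.float64(0.01), np.float64(405.9), np.float64(448.7), np.float64(427.3))
(np.float64(0.03), np.float64(404.8), np.float64(448.2), np.float64(426.5))
(np.float64(0.05), np.float64(402.8), np.float64(446.0), np.float64(424.4))
(np.float64(0.07), np.float64(401.8), np.float64(445.5), np.float64(423.6))
head rear wall/top
(np.float64(0.104), np.float64(391.6), np.float64(420.0), np.float64(405.8))
(np.float64(0.106), np.float64(391.6), np.float64(450.4), np.float64(421.0))
(np.float64(0.108), np.float64(391.6), np.float64(451.3), np.float64(421.5))
(np.float64(0.11), np.float64(391.7), np.float64(451.3), np.float64(421.5))

[... 2570 characters left out ...]
64(0.325), np.float64(390.3), np.float64(397.8), np.float64(394.1))
(np.float64(0.33), np.float64(390.3), np.float64(398.5), np.float64(394.4))
(np.float64(0.335), np.float64(391.5), np.float64(398.8), np.float64(395.2))
(np.float64(0.34), np.float64(384.8), np.float64(407.3), np.float64(396.0))
(np.float64(0.345), np.float64(384.0), np.float64(407.5), np.float64(395.8))
(np.float64(0.35), np.float64(384.5), np.float64(408.4), np.float64(396.4))
(np.float64(0.355), np.float64(384.6), np.float64(408.5), np.float64(396.6))
(np.float64(0.36), np.float64(384.6), np.float64(408.5), np.float64(396.5))
[ 79.23529412 368.4525    ]
[0.36665977 0.24384759 0.0082214 ] [0.40991934 0.36336202 0.02786256]
```

Request:
jog_arm(
  moves=[
    [[8.5, 2, 0, 0, 0, 0, 0], [8.5, 4, 0, 0, 0, 0, 0], [8.5, 4, 0, 0, 0, 0, 0], [8.5, 4, 0, 0, 0, 0, 0], [8.5, 4, 0, 0, 0, 0, 0.02], [8.5, 4, 0, 0, 0, 0, 0.02], [8.5, 4, 0, 0, 0, 0, 0.02], [8.5, 4, -0.3, 0, 0, 0, 0.019], [8.5, 2, 0, 0, 0, 0, 0], [8.5, 0, 0, 3, 0, 0, 0], [8.5, 0, 0, 4, 0, 0, 0], [8.5, 0, 0, 4, 0, 0, 0], [8.5, 0, 0, 3, 0, 0, 0], [8.5, 0, 0, 0, 0, 0, 0], [8.5, 0, 0, 0, 0, 0, 0]],
  ],
)

```text
time: 5.28
tool_pos: [0.4036, 0.3498, 0.0805]
tool_rot: [-0.0, 0.734, 0.679, -0.002]
contact_force: [-0.6, 1.0, 1.2]
gripper_width: 0.994
grasp_force: 0.0
```

```bash
cat >> h.py <<'E'
from scipy.spatial.transform import Rotation as Ro
def delta(x,y,z,head):
    """tool-axis shift (cm) and turn to put TCP at x,y,z pointing down, tool x along (sin head, cos head)"""
    s=state(); q=s["tool_rot"]; R=Ro.from_quat([q[1],q[2],q[3],q[0]])
    T=np.array([[np.sin(head),np.cos(head),0],[np.cos(head),-np.sin(head),0],[0,0,-1]]).T
    print("t",round(s["time"],2),"pos",np.round(s["tool_pos"],4),"F",np.round(s["contact_force"],1),"w",round(s["gripper_width"],3),"grip",round(s["grasp_force"],1))
    print("shift cm",np.round(R.inv().apply(np.array([x,y,z])-s["tool_pos"])*100,2),"turn",np.round((R.inv()*Ro.from_matrix(T)).as_rotvec(),4))
E
python3 -c "
from h import *
delta(.3962,.350,.004,.079)
f=grab_frame('wrist'); cv2.imwrite('pics/e.png',cv2.resize(f['color'],(800,600)))"
```

```text
t 5.28 pos [0.4036 0.3498 0.0805] F [-0.6  1.   1.2] w 0.994 grip 0.0
shift cm [-0.02 -0.72  7.65] turn [-0.0025  0.0019  0.0005]
```

View pics/e.png

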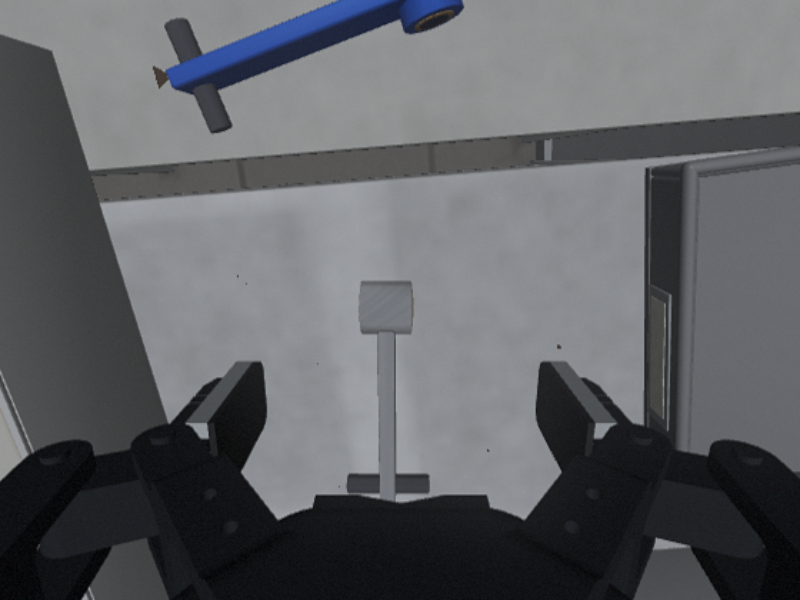

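The close view shows the steel link upright in the frame: eye (386,307), pin (388,484). The blue look-alike is at (290,50), clear of the path. I'll descend and grip.

Request:
jog_arm(
  moves=[
    [[8.5, 0, -0.7, 0, 0, 0, 0], [8.5, 0, 0, 3, 0, 0, 0], [8.5, 0, 0, 3, 0, 0, 0], [8.5, 0, 0, 1.6, 0, 0, 0], [8.5, 0, 0, 0, 0, 0, 0], [1.5, 0, 0, 0, 0, 0, 0], [1.5, 0, 0, 0, 0, 0, 0], [1.5, 0, 0, 0, 0, 0, 0], [1.5, 0, 0, 0, 0, 0, 0], [1.5, 0, 0, 0, 0, 0, 0], [1.5, 0, 0, 0, 0, 0, 0], [1.5, 0, 0, 0, 0, 0, 0], [1.5, 0, 0, 0, 0, 0, 0]],
  ],
)

```text
time: 6.42
tool_pos: [0.3983, 0.3513, 0.007]
tool_rot: [0.0, 0.735, 0.679, 0.001]
contact_force: [-1.9, 0.6, 5.8]
gripper_width: 0.269
grasp_force: 59.3
```

```bash
python3 -c "
from h import *
delta(.3962,.350,.004,.079)"
```

```text
t 6.42 pos [0.3983 0.3513 0.007 ] F [-1.9  0.6  5.8] w 0.269 grip 59.3
shift cm [-0.15 -0.2   0.3 ] turn [ 0.0015 -0.0016 -0.0001]
```

Request:
jog_arm(
  moves=[
    [[1.5, 0, 0, -1, 0, 0, 0], [1.5, 0, 0, -2, 0, 0, 0], [1.5, 0, 0, -3, 0, 0, -0.04], [1.5, 0, 0, -3, 0, 0, -0.05], [1.5, 0, 0, 0, 0, 0, -0.049], [1.5, -2, 0, 0, 0, 0, 0], [1.5, -3, 0.5, 0, 0, 0, 0], [1.5, -3, 0.4, 0, 0, 0, 0], [1.5, -3, 0, 0, 0, 0, 0], [1.5, -1, 0, 0, 0, 0, 0], [1.5, 0, 0, 0, 0, 0, 0], [1.5, 0, 0, 0, 0, 0, 0]],
  ],
)

```text
time: 7.42
tool_pos: [0.4134, 0.2313, 0.0954]
tool_rot: [-0.0, 0.686, 0.727, 0.0]
contact_force: [-0.0, -0.3, -3.3]
gripper_width: 0.267
grasp_force: 59.2
```

```bash
python3 - <<'E'
from h import *
delta(.4143,.226,.10,-.060)
f=grab_frame('wrist'); W=cloud(f); np.savez("w2.npz",**f)
cv2.imwrite('pics/f.png',cv2.resize(f['color'],(800,600)))
for y in np.arange(.12,.25,.01):
    m=(abs(W[...,1]-y)<.002)&(W[...,2]>.085)&(W[...,2]<.14)&(W[...,0]>.38)&(W[...,0]<.45); x=W[m]
    if len(x)>2: print(round(y,3),np.round(x.min(0)*1e3,1),np.round(x.max(0)*1e3,1))
E
```

```text
t 7.42 pos [0.4134 0.2313 0.0954] F [-0.  -0.3 -3.3] w 0.267 grip 59.2
shift cm [-0.53  0.06 -0.46] turn [-0.0001 -0.0008 -0.0015]
0.2 [410.2 198.  111.9] [418.2 202.  115.2]
0.21 [409.7 208.2 111.7] [417.5 212.  115.4]
0.22 [400.2 218.1 108.6] [426.6 222.  133.2]
0.23 [399.7 228.  112. ] [426. 232. 140.]
0.24 [387.1 238.   99.2] [445.7 242.  139.9]
```

View pics/f.png

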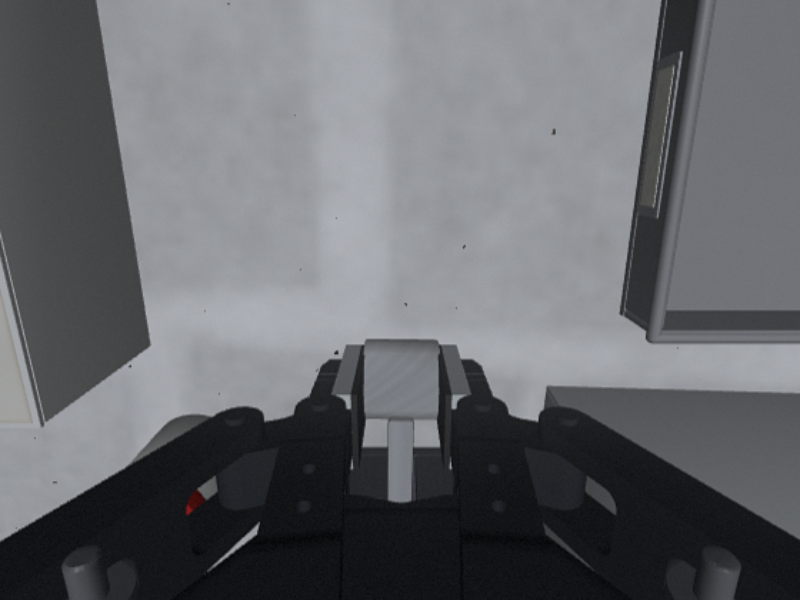

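Link held straight: eye at (402,378), bar at (400,460), line parallel to the gauge. It needs 5 mm back and 1.5 mm sideways, then I'll lower.

Request:
jog_arm(
  moves=[
    [[1.5, -0.5, 0.15, 0, 0, 0, 0], [1.5, 0, 0, 1, 0, 0, 0], [1.5, 0, 0, 1, 0, 0, 0], [1.5, 0, 0, 1, 0, 0, 0], [1.5, 0, 0, 0.8, 0, 0, 0], [1.5, 0, 0, 0.7, 0, 0, 0], [1.5, 0, 0, 0.5, 0, 0, 0], [1.5, 0, 0, 0, 0, 0, 0]],
  ],
)

```text
time: 8.13
tool_pos: [0.4142, 0.2261, 0.0435]
tool_rot: [-0.001, 0.686, 0.728, -0.001]
contact_force: [1.0, -0.0, -2.1]
gripper_width: 0.265
grasp_force: 59.2
```

```bash
python3 - <<'E'
from h import *
delta(.415,.226,.0275,-.060)
a=[]
for n in("scene","side"):
    f=grab_frame(n); u,v=map(int,proj(f,[.42,.13,.05])); a.append(cv2.resize(f["color"][v-45:v+45,u-45:u+45],(400,400),interpolation=cv2.INTER_CUBIC))
cv2.imwrite('pics/g.png',np.hstack(a))
E
```

```text
t 8.13 pos [0.4142 0.2261 0.0435] F [ 1.  -0.  -2.1] w 0.265 grip 59.2
shift cm [-0.01  0.08  1.6 ] turn [-0.003   0.0008  0.0001]
```

View pics/g.png

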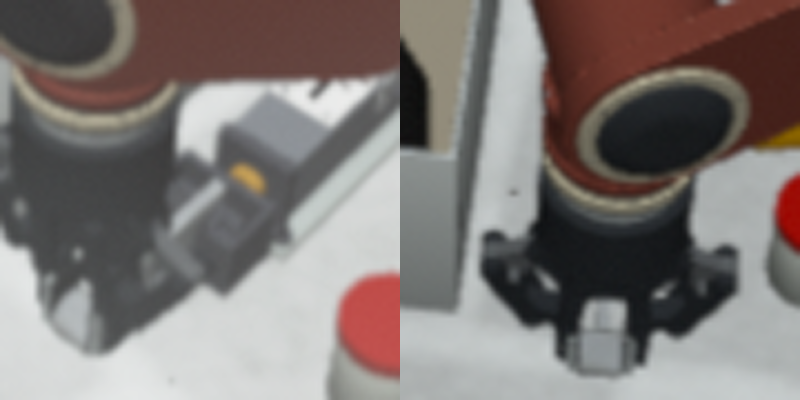

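The scene crop shows the bar entering the slot, with the pin over the pocket near (230,225), and almost no force. I'll finish lowering.

Request:
jog_arm(
  moves=[
    [[1.5, 0, 0, 0.6, 0, 0, 0], [1.5, 0, 0, 0.4, 0, 0, 0], [1.5, 0, 0, 0.3, 0, 0, 0], [1.5, 0, 0, 0.2, 0, 0, 0], [1.5, 0, 0, 0, 0, 0, 0], [1.5, 0, 0, 0, 0, 0, 0], [1.5, 0, 0, 0, 0, 0, 0]],
  ],
)

```text
time: 8.82
tool_pos: [0.4155, 0.2265, 0.0305]
tool_rot: [0.0, 0.686, 0.728, 0.0]
contact_force: [-0.1, 0.5, -3.1]
gripper_width: 0.263
grasp_force: 59.3
```

```bash
python3 - <<'E'
from h import *
delta(.415,.226,.0275,-.060)
f=grab_frame("scene"); print(proj(f,[.418,-.011,.06]),proj(f,[.418,-.092,.062]),proj(f,[.42,.127,.05]))
u,v=map(int,proj(f,[.42,.03,.05])); cv2.imwrite('pics/h.png',cv2.resize(f["color"][v-45:v+55,u-65:u+68],(798,600),interpolation=cv2.INTER_CUBIC)); print(u-65,v-45)
E
```

```text
t 8.82 pos [0.4155 0.2265 0.0305] F [-0.1  0.5 -3.1] w 0.263 grip 59.3
shift cm [-0.04 -0.05  0.3 ] turn [ 0.0003 -0.0001 -0.0001]
(np.float64(368.4101100137506), np.float64(203.9162404475406)) (np.float64(388.58412490252636), np.float64(186.75466795282435)) (np.float64(330.0000018373032), np.float64(237.1892903258724))
291 170
```

View pics/h.png

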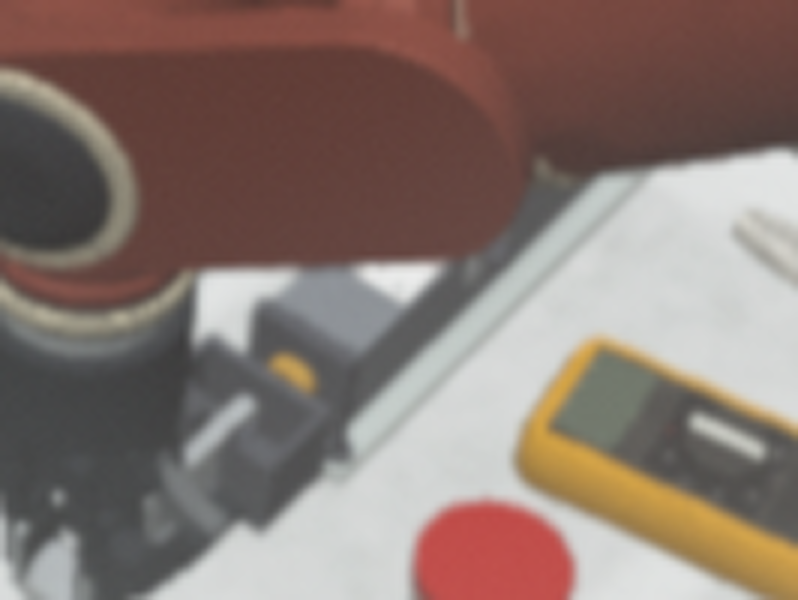

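Pin seated and bar in slot at (220,430); the arm hides the clip for now. I'll take up the slack and look for the force onset.

Request:
jog_arm(
  moves=[
    [[1.5, 0.2, 0, 0.1, 0, 0, 0], [1.5, 0.2, 0, 0, 0, 0, 0], [1.5, 0, 0, 0, 0, 0, 0], [1.5, 0, 0, 0, 0, 0, 0]],
  ],
)

```text
time: 9.2
tool_pos: [0.4151, 0.2301, 0.0292]
tool_rot: [0.0, 0.685, 0.728, -0.0]
contact_force: [-0.0, -4.0, -2.8]
gripper_width: 0.265
grasp_force: 59.1
```

Request:
jog_arm(
  moves=[
    [[1.5, 0.3, 0, 0, 0, 0, 0], [1.5, 0, 0, 0, 0, 0, 0], [1.5, 0, 0, 0, 0, 0, 0]],
  ],
)

```text
time: 9.45
tool_pos: [0.4148, 0.2326, 0.0291]
tool_rot: [0.001, 0.685, 0.728, -0.001]
contact_force: [0.3, -5.6, -2.5]
gripper_width: 0.267
grasp_force: 59.1
```

Request:
jog_arm(
  moves=[
    [[1.5, 0.3, 0, 0, 0, 0, 0], [1.5, 0, 0, 0, 0, 0, 0], [1.5, 0, 0, 0, 0, 0, 0]],
  ],
)

```text
time: 9.7
tool_pos: [0.4146, 0.2355, 0.029]
tool_rot: [0.001, 0.685, 0.728, -0.001]
contact_force: [1.0, -5.8, -2.7]
gripper_width: 0.262
grasp_force: 59.1
```

Request:
jog_arm(
  moves=[
    [[1.5, 0.5, 0, 0, 0, 0, 0], [1.5, 0.5, 0, 0, 0, 0, 0], [1.5, 0, 0, 0, 0, 0, 0], [1.5, 0, 0, 0, 0, 0, 0]],
  ],
)

```text
time: 10.03
tool_pos: [0.414, 0.2452, 0.0289]
tool_rot: [0.001, 0.685, 0.728, -0.001]
contact_force: [0.9, -7.0, -3.4]
gripper_width: 0.268
grasp_force: 59.1
```

Request:
jog_arm(
  moves=[
    [[1.5, 0.5, 0, 0, 0, 0, 0], [1.5, 0.6, 0, 0, 0, 0, 0], [1.5, 0.6, 0, 0, 0, 0, 0], [1.5, 0.6, 0, 0, 0, 0, 0], [1.5, 0.6, 0, 0, 0, 0, 0], [1.5, 0.6, 0, 0, 0, 0, 0], [1.5, 0.6, 0, 0, 0, 0, 0], [1.5, 0.4, 0, 0, 0, 0, 0], [1.5, 0, 0, 0, 0, 0, 0], [1.5, 0, 0, 0, 0, 0, 0]],
  ],
)

```text
time: 10.87
tool_pos: [0.411, 0.2884, 0.0283]
tool_rot: [0.002, 0.685, 0.729, -0.003]
contact_force: [1.2, -12.3, -1.8]
gripper_width: 0.267
grasp_force: 59.1
```

```bash
python3 - <<'E'
from h import *
delta(.4095,.3105,.0290,-.060)
f=grab_frame("scene"); W=cloud(f); np.savez("s1.npz",**f)
for k in ["head_seat","limit_clip","drag_pointer"]:
    for r in regions_of(k,f)[:2]:
        m=r["pixels"]; print(k,round(r["p"],2),np.round(r["rect"]),np.round(np.nanpercentile(W[m],[3,50,97],axis=0),3).tolist())
u,v=map(int,proj(f,[.42,-.03,.05])); print(u-40,v-30)
a=cv2.resize(f["color"][v-30:v+30,u-40:u+40],(400,300),interpolation=cv2.INTER_CUBIC)
g=grab_frame("side");u,v=map(int,proj(g,[.42,-.03,.05])); print(u-40,v-30)
b=cv2.resize(g["color"][v-30:v+30,u-40:u+40],(400,300),interpolation=cv2.INTER_CUBIC)
cv2.imwrite('pics/i.png',np.hstack([a,b]))
E
```

```text
t 10.87 pos [0.411  0.2884 0.0283] F [  1.2 -12.3  -1.8] w 0.267 grip 59.1
shift cm [ 2.21 -0.02 -0.09] turn [-0.0019  0.0075  0.0022]
head_seat 0.9 [322. 253.  37.  44.] [[0.386, 0.107, 0.018], [0.414, 0.174, 0.041], [0.444, 0.205, 0.06]]
head_seat 0.37 [296. 273.  37.  40.] [[0.404, 0.187, 0.03], [0.412, 0.223, 0.045], [0.419, 0.302, 0.051]]
331 172
288 131
```

View pics/i.png

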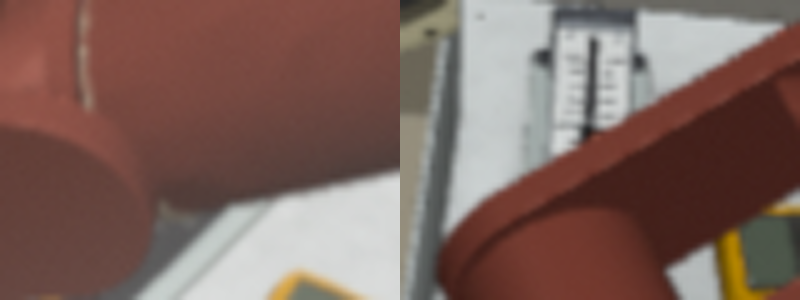

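The side crop shows the drag knob at about (585,130), and the arm hides the clip. The knob's ray gives an independent check of the travel.

```bash
python3 - <<'E'
from h import *
f=grab_frame("side"); g=cv2.cvtColor(f["color"],cv2.COLOR_BGR2GRAY)
def ray(f,u,v,z):
    d=f["R"].T@np.array([(u-f["cx"])/f["fx"],(v-f["cy"])/f["fy"],1]); c=-f["R"].T@f["t"]; return np.round((c+d*(z-c[2])/d[2])*1e3,1)
print(g[146:163,317:334])
for v in(155,156,157,158,159): print(v,ray(f,325,v,.066))
s=dict(np.load("s1.npz"))
for f in (s,f):
    W=cloud(f)
    for x0 in(.395,.405,.433,.440):
        m=(abs(W[...,0]-x0)<.004)&(W[...,2]>.047)&(W[...,2]<.057)&(W[...,1]>.125)&(W[...,1]<.23); y=np.sort(W[m][:,1]); print(x0,len(y),np.round(y,3)[:3],np.round(y,3)[-3:])
E
```

```text
[[147 140 181 206 207 205 202 185 131  74 144 190 180 191 207 206 182]
 [156 153 186 207 205 199 197 177 123  76 141 186 185 190 202 206 179]
 [156 160 192 207 200 186 183 160 103  72 133 169 165 174 196 206 178]
 [153 158 193 208 205 201 203 174 104  74 147 198 203 205 208 207 178]
 [154 158 193 205 194 185 191 162 102  73 143 188 189 193 202 206 176]
 [153 160 196 205 194 180 172 141  90  71 135 171 166 174 194 206 177]
 [151 164 202 202 196 194 191 156  79  80 154 201 204 204 206 203 174]
 [152 165 202 198 186 184 180 149  79  91 156 191 190 192 198 189 151]
 [153 167 200 201 200 200 197 162  92 103 151 172 165 172 182 161 109]
 [155 163 185 180 180 181 172 143  96 113 160 190 190 182 161 119  83]
 [158 160 173 170 173 165 137  90  51  78 122 145 143 122  96  82  75]
 [160 175 203 206 207 202 164  79  33  48  67  79  86  81  76  75  75]
 [161 179 208 210 203 188 153  80  49  66  79  74  75  75  75  75  75]
 [160 184 210 209 190 153 116  75  65  74  76  74  75  75  74  74  76]
 [152 187 208 201 184 157 113  80  74  74  74  75  75  75  75  75  74]
 [147 171 182 161 121  94  82  76  75  75  75  75  75  76  75  72  66]
 [139 135 114  96  81  75  75  75  75  75  75  75  77  78  74  64  48]]
155 [430.1 -37.1  66. ]
156 [429.7 -33.6  66. ]
157 [429.3 -30.1  66. ]
158 [429.  -26.6  66. ]
159 [428.6 -23.1  66. ]
0.395 28 [0.163 0.164 0.164] [0.203 0.204 0.204]
0.405 22 [0.165 0.165 0.165] [0.204 0.204 0.223]
0.433 19 [0.165 0.166 0.167] [0.205 0.205 0.205]
0.44 27 [0.167 0.167 0.168] [0.197 0.198 0.201]
0.395 0 [] []
0.405 0 [] []
0.433 0 [] []
0.44 0 [] []
```

Force, head edge and knob all agree on about 58 mm of draw. Target is about 81 mm, so 22 mm more, slowly.

Request:
jog_arm(
  moves=[
    [[1.5, 0.4, 0, 0, 0, 0, 0], [1.5, 0.4, 0, 0, 0, 0, 0], [1.5, 0.4, 0, 0, 0, 0, 0], [1.5, 0.4, 0, 0, 0, 0, 0], [1.5, 0.2, 0, 0, 0, 0, 0], [1.5, 0.2, 0, 0, 0, 0, 0], [1.5, 0.1, 0, 0, 0, 0, 0], [1.5, 0, 0, 0, 0, 0, 0], [1.5, 0, 0, 0, 0, 0, 0], [1.5, 0, 0, 0, 0, 0, 0]],
  ],
)

```text
time: 12.0
tool_pos: [0.4098, 0.3082, 0.028]
tool_rot: [0.003, 0.685, 0.729, -0.004]
contact_force: [1.9, -15.1, -2.1]
gripper_width: 0.264
grasp_force: 59.1
```

```bash
python3 - <<'E'
from h import *
delta(.4095,.3105,.0290,-.060)
f=grab_frame("scene"); W=cloud(f)
for x0 in(.395,.405,.433,.440):
    m=(abs(W[...,0]-x0+.0013)<.004)&(W[...,2]>.047)&(W[...,2]<.057)&(W[...,1]>.145)&(W[...,1]<.25); y=np.sort(W[m][:,1]); print(x0,len(y),np.round(y,3)[:3],np.round(y,3)[-3:])
for n in("scene","side"):
    g=grab_frame(n)
    for k in ("limit_clip","drag_pointer"):
        for r in recognise(k,g)[:2]: print(n,k,round(r["p"],2),np.round(r["rect"]))
    print(n,"clip expected",np.round(proj(g,[.418,-.011,.06])), g["color"][tuple(np.round(proj(g,[.418,-.011,.06])).astype(int)[::-1])])
E
```

```text
t 12.0 pos [0.4098 0.3082 0.028 ] F [  1.9 -15.1  -2.1] w 0.264 grip 59.1
shift cm [ 0.23 -0.01 -0.1 ] turn [-0.0024  0.0097  0.0023]
0.395 30 [0.182 0.183 0.184] [0.223 0.223 0.223]
0.405 25 [0.184 0.186 0.186] [0.223 0.223 0.225]
0.433 27 [0.184 0.185 0.186] [0.225 0.226 0.226]
0.44 37 [0.185 0.187 0.187] [0.221 0.221 0.225]
scene clip expected [368. 204.] [ 62  69 107]
side drag_pointer 0.29 [320. 274.  10.  12.]
side clip expected [328. 164.] [74 77 96]
```

Request:
jog_arm(
  moves=[
    [[1.5, 0.1, 0, 0, 0, 0, 0], [1.5, 0.1, 0, 0, 0, 0, 0], [1.5, 0.05, 0, 0, 0, 0, 0], [1.5, 0, 0, 0, 0, 0, 0], [1.5, 0, 0, 0, 0, 0, 0], [1.5, 0, 0, 0, 0, 0, 0], [1.5, 0, 0, 0, 0, 0, 0]],
  ],
)

```text
time: 12.93
tool_pos: [0.4096, 0.3104, 0.0279]
tool_rot: [0.003, 0.685, 0.729, -0.004]
contact_force: [1.5, -15.3, -2.2]
gripper_width: 0.264
grasp_force: 59.1
```

Force 15.3 N and travel about 80.7 mm, so the pointer should be roughly 1 mm short of the window's middle. I'll ease home.

Request:
jog_arm(
  moves=[
    [[1.5, -0.3, 0, 0, 0, 0, 0], [1.5, -0.4, 0, 0, 0, 0, 0], [1.5, -0.5, 0, 0, 0, 0, 0], [1.5, -0.5, 0, 0, 0, 0, 0], [1.5, -0.5, 0, 0, 0, 0, 0], [1.5, -0.5, 0, 0, 0, 0, 0], [1.5, -0.5, 0, 0, 0, 0, 0], [1.5, -0.5, 0, 0, 0, 0, 0], [1.5, -0.5, 0, 0, 0, 0, 0], [1.5, -0.5, 0, 0, 0, 0, 0], [1.5, -0.5, 0, 0, 0, 0, 0], [1.5, -0.5, 0, 0, 0, 0, 0], [1.5, -0.5, 0, 0, 0, 0, 0], [1.5, -0.5, 0, 0, 0, 0, 0], [1.5, -0.5, 0, 0, 0, 0, 0], [1.5, -0.4, 0, 0, 0, 0, 0], [1.5, -0.3, 0, 0, 0, 0, 0], [1.5, -0.3, 0, 0, 0, 0, 0], [1.5, 0, 0, 0, 0, 0, 0], [1.5, 0, 0, 0, 0, 0, 0]],
  ],
)

```text
time: 14.6
tool_pos: [0.4149, 0.2317, 0.0291]
tool_rot: [0.001, 0.685, 0.728, -0.001]
contact_force: [0.4, -5.6, -3.9]
gripper_width: 0.263
grasp_force: 59.1
```

```bash
python3 - <<'E'
from h import *
delta(.4148,.2260,.0290,-.060)
E
```

```text
t 14.6 pos [0.4149 0.2317 0.0291] F [ 0.4 -5.6 -3.9] w 0.263 grip 59.1
shift cm [-0.57 -0.04  0.01] turn [-0.0005  0.0024  0.0002]
```

Request:
jog_arm(
  moves=[
    [[1.5, -0.1, 0, 0, 0, 0, 0], [1.5, -0.1, 0, 0, 0, 0, 0], [1.5, -0.1, 0, 0, 0, 0, 0], [1.5, -0.1, 0, 0, 0, 0, 0], [1.5, -0.1, 0, 0, 0, 0, 0], [1.5, 0, 0, 0, 0, 0, 0], [1.5, 0, 0, 0, 0, 0, 0], [1.5, 0, 0, 0, 0, 0, 0], [1.5, 0, 0, 0, 0, 0, 0]],
  ],
)

```text
time: 15.35
tool_pos: [0.4153, 0.2281, 0.0294]
tool_rot: [-0.0, 0.686, 0.728, 0.0]
contact_force: [0.2, -0.3, -3.3]
gripper_width: 0.264
grasp_force: 59.2
```

Head home with the force gone. I'll lift the link out and hover over the gauge to verify the pointer.

Request:
jog_arm(
  moves=[
    [[1.5, 0, 0, -0.5, 0, 0, 0], [1.5, 0, 0, -1, 0, 0, 0], [1.5, 0, 0, -1.5, 0, 0, 0], [1.5, 0, 0, -2, 0, 0, 0], [1.5, 0, 0, -3, 0, 0, 0], [1.5, 0, 0, -3, 0, 0, 0], [1.5, 0, 0, -3, 0, 0, 0], [1.5, 0, 0, -3, 0, 0, 0], [1.5, -2, -0.5, 0, 0, 0, 0], [1.5, -4, -0.5, 0, 0, 0, 0], [1.5, -4, -0.5, 0, 0, 0, 0], [1.5, -4, -0.5, 0, 0, 0, 0], [1.5, -4, -0.5, 0, 0, 0, 0], [1.5, -4, 0, 0, 0, 0, 0], [1.5, -3, 0, 0, 0, 0, 0], [1.5, 0, 0, 0, 0, 0, 0], [1.5, 0, 0, 0, 0, 0, 0]],
  ],
)

```text
time: 16.77
tool_pos: [0.4053, -0.0243, 0.2002]
tool_rot: [0.0, 0.687, 0.727, 0.0]
contact_force: [-0.2, 0.2, -2.6]
gripper_width: 0.266
grasp_force: 59.4
```

```bash
python3 - <<'E'
from h import *
delta(.4,0,.2,-.060)
f=grab_frame("wrist"); np.savez("w3.npz",**f)
us,vs=zip(*[proj(f,[x,y,.06]) for x in(.38,.47) for y in(-.06,.15)])
u0,u1,v0,v1=int(min(us)),int(max(us)),max(0,int(min(vs))),min(419,int(max(vs))); k=min(800/(u1-u0),600/(v1-v0)); print(u0,v0,k)
cv2.imwrite('pics/j.png',cv2.resize(f["color"][v0:v1,u0:u1],None,fx=k,fy=k,interpolation=cv2.INTER_CUBIC))
E
```

```text
t 16.77 pos [ 0.4053 -0.0243  0.2002] F [-0.2  0.2 -2.6] w 0.266 grip 59.4
shift cm [ 2.46 -0.39  0.02] turn [ 0.001  -0.0003 -0.0039]
251 0 2.586206896551724
```

View pics/j.png

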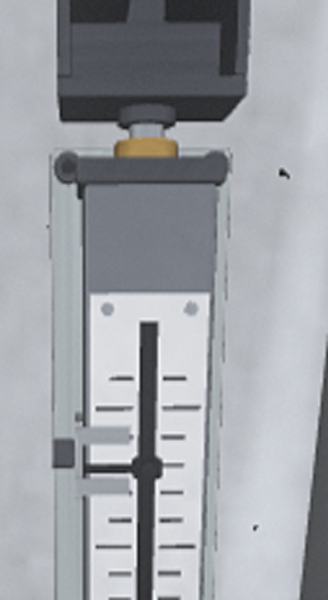

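The needle, at row 467 of the crop, lies between the clip fingers (inner edges at rows 443 and 478), about 2 mm short of the middle, and the head is home. Next I measure the tray.

```bash
python3 - <<'E'
from h import *
for n in("scene","side"):
    f=grab_frame(n); W=cloud(f)
    m=(W[...,0]>.49)&(W[...,0]<.71)&(W[...,1]>.2)&(W[...,1]<.44)&(W[...,2]>.026)&(W[...,2]<.045)
    r=regions_of("tray",f)[0]["pixels"]; t=regions_of("tested_link",f)
    P=W[m&r][:,:2].astype(np.float32); print(n,cv2.minAreaRect(P*1000), np.round(np.percentile(P,[1,99],axis=0),3).tolist())
    if t: print(np.round(np.nanpercentile(W[t[0]["pixels"]],[3,50,97],axis=0),3).tolist())
E
```

```text
scene ((602.1436767578125, 322.06951904296875), (158.1652069091797, 187.3562774658203), 3.341036319732666) [[0.52, 0.229], [0.681, 0.417]]
[[0.627, 0.272, 0.007], [0.641, 0.332, 0.025], [0.659, 0.385, 0.032]]
side ((600.0433959960938, 321.9423522949219), (156.4947509765625, 188.3210906982422), 3.223795175552368) [[0.519, 0.228], [0.679, 0.417]]
[[0.626, 0.268, 0.002], [0.64, 0.331, 0.026], [0.662, 0.386, 0.031]]
```

Request:
jog_arm(
  moves=[
    [[1.5, 2, 0, 0, 0, 0, 0], [1.5, 4, 0, 0, 0, 0, 0], [1.5, 4, 0, 0, 0, 0, 0], [1.5, 4, 0, 0, 0, 0, 0], [1.5, 4, 0, 0, 0, 0, 0], [1.5, 4, 0, 0, 0, 0, 0], [1.5, 4, 0, 0, 0, 0, 0], [1.5, 4, 0, 0, 0, 0, 0], [1.5, 4, 0, 0, 0, 0, 0], [1.5, 4, 0, 0, 0, 0, 0], [1.5, 2, 1, 0, 0, 0, 0], [1.5, 0, 0, 0, 0, 0, 0]],
  ],
)

```text
time: 18.12
tool_pos: [0.3909, 0.3812, 0.1992]
tool_rot: [-0.0, 0.684, 0.73, 0.001]
contact_force: [-0.7, -0.4, -2.2]
gripper_width: 0.265
grasp_force: 59.5
```

```bash
python3 - <<'E'
from h import *
delta(.568,.373,.20,0)
E
```

```text
t 18.12 pos [0.3909 0.3812 0.1992] F [-0.7 -0.4 -2.2] w 0.265 grip 59.5
shift cm [-1.98 17.62 -0.08] turn [ 0.0005 -0.0015  0.0656]
```

Request:
jog_arm(
  moves=[
    [[1.5, -0.4, 2.5, 0, 0, 0, 0], [1.5, -0.4, 3.5, 0, 0, 0, 0], [1.5, -0.4, 3.5, 0, 0, 0, 0], [1.5, -0.4, 3.5, 0, 0, 0, 0], [1.5, -0.4, 3, 0, 0, 0, 0], [1.5, -0.1, 1.5, 0, 0, 0, 0], [1.5, 0, 0, 3, 0, 0, 0], [1.5, 0, 0, 3, 0, 0, 0], [1.5, 0, 0, 3, 0, 0, 0], [1.5, 0, 0, 2, 0, 0, 0], [1.5, 0, 0, 0, 0, 0, 0], [1.5, 0, 0, 0, 0, 0, 0]],
  ],
)

```text
time: 19.12
tool_pos: [0.5659, 0.3659, 0.0875]
tool_rot: [-0.001, 0.685, 0.728, -0.002]
contact_force: [0.2, 0.2, -3.2]
gripper_width: 0.267
grasp_force: 59.7
```

```bash
python3 - <<'E'
from h import *
delta(.567,.371,.0115,-.058)
f=grab_frame("wrist"); W=cloud(f)
# tray near wall (robot side) top and far wall, at y near eye, and held eye
for y in(.38,.39,.40):
    m=(abs(W[...,1]-y)<.003)&(W[...,2]>.03)&(W[...,2]<.042); x=np.sort(W[m][:,0]); print(y,np.round(x[:3],4),np.round(x[-3:],4),np.round(x[x<.55][-2:],4) if (x<.55).any() else '')
m=(W[...,2]>.10)&(W[...,2]<.125)&(W[...,1]>.30)&(W[...,1]<.345); print("bar",np.nanmin(W[m],0),np.nanmax(W[m],0))
E
```

```text
t 19.12 pos [0.5659 0.3659 0.0875] F [ 0.2  0.2 -3.2] w 0.267 grip 59.7
shift cm [0.52 0.17 7.6 ] turn [-0.0036  0.0017  0.0025]
0.38 [0.5212 0.5212 0.5213] [0.7028 0.7028 0.7028] [0.5278 0.528 ]
0.39 [0.5205 0.5206 0.5206] [0.7029 0.7029 0.7031] [0.5273 0.5274]
0.4 [0.5198 0.5199 0.52  ] [0.7029 0.7029 0.7031] [0.5266 0.5267]
bar [0.56232059 0.31909069 0.10002033] [0.70417769 0.34499238 0.10749321]
```

Request:
jog_arm(
  moves=[
    [[1.5, 0.5, 0.2, 1, 0, 0, 0], [1.5, 0, 0, 2, 0, 0, 0], [1.5, 0, 0, 2, 0, 0, 0], [1.5, 0, 0, 1.2, 0, 0, 0], [1.5, 0, 0, 0.7, 0, 0, 0], [1.5, 0, 0, 0.4, 0, 0, 0], [1.5, 0, 0, 0.1, 0, 0, 0], [1.5, 0, 0, 0, 0, 0, 0], [1.5, 0, 0, 0, 0, 0, 0]],
  ],
)

```text
time: 19.92
tool_pos: [0.5699, 0.3719, 0.0167]
tool_rot: [0.0, 0.686, 0.728, 0.001]
contact_force: [-0.1, 0.3, -3.6]
gripper_width: 0.26
grasp_force: 59.7
```

Request:
jog_arm(
  moves=[
    [[1.5, 0, 0, 0.2, 0, 0, 0], [1.5, 0, 0, 0.1, 0, 0, 0], [1.5, 0, 0, 0.1, 0, 0, 0], [1.5, 0, 0, 0.1, 0, 0, 0], [1.5, 0, 0, 0, 0, 0, 0], [1.5, 0, 0, 0, 0, 0, 0]],
  ],
)

```text
time: 20.42
tool_pos: [0.5692, 0.3715, 0.0111]
tool_rot: [0.0, 0.686, 0.728, 0.0]
contact_force: [-2.0, -1.4, 3.3]
gripper_width: 0.264
grasp_force: 60.4
```

Floor contact (Fz +3.3 N). I'll release gently, lift, and retreat.

Request:
jog_arm(
  moves=[
    [[3, 0, 0, 0, 0, 0, 0], [3.6, 0, 0, 0, 0, 0, 0], [3.8, 0, 0, 0, 0, 0, 0], [3.8, 0, 0, 0, 0, 0, 0], [3.8, 0, 0, -1, 0, 0, 0], [3.8, 0, 0, -2, 0, 0, 0], [3.8, 0, 0, -3, 0, 0, 0], [3.8, 0, 0, -4, 0, 0, 0], [3.8, 0, 0, -4, 0, 0, 0], [3.8, 0, -3, -3, 0, 0, 0], [3.8, 0, -3, 0, 0, 0, 0], [3.8, 0, 0, 0, 0, 0, 0], [3.8, 0, 0, 0, 0, 0, 0]],
  ],
)

```text
time: 21.5
tool_pos: [0.5088, 0.368, 0.181]
tool_rot: [0.0, 0.685, 0.728, 0.001]
contact_force: [-0.4, -0.6, -0.4]
gripper_width: 0.444
grasp_force: 0.0
```

```bash
python3 - <<'E'
from h import *
delta(.567,.371,.0115,-.058)
for n in ("wrist","side"):
    f=grab_frame(n); W=cloud(f)
    for k in("link","tested_link"):
        for r in regions_of(k,f)[:3]: print(n,k,round(r["p"],2),np.round(np.nanpercentile(W[r["pixels"]],[3,50,97],axis=0),3).tolist())
E
```

```text
t 21.5 pos [0.5088 0.368  0.181 ] F [-0.4 -0.6 -0.4] w 0.444 grip 0.0
shift cm [-0.07  5.8  16.96] turn [ 0.0016 -0.0006  0.0032]
wrist link 0.9 [[0.322, 0.444, 0.001], [0.381, 0.472, 0.023], [0.434, 0.494, 0.027]]
wrist link 0.67 [[0.556, 0.314, 0.006], [0.567, 0.363, 0.028], [0.579, 0.384, 0.03]]
wrist tested_link 0.93 [[0.627, 0.274, 0.008], [0.641, 0.337, 0.026], [0.662, 0.385, 0.031]]
side link 0.72 [[0.32, 0.447, 0.004], [0.377, 0.475, 0.021], [0.429, 0.496, 0.027]]
side link 0.65 [[0.554, 0.272, 0.001], [0.567, 0.342, 0.026], [0.588, 0.384, 0.032]]
side tested_link 0.58 [[0.626, 0.272, 0.003], [0.64, 0.332, 0.025], [0.658, 0.386, 0.031]]
```

The link stands on the tray floor (x ≈ 0.567, y 0.27 to 0.384, top z ≈ 0.03), the tested link is still in place, and the arm is clear.

```bash
python3 -c "
from plant import *
print(job_done())"
```

```text
the job is handed in; nothing more can be done
None
```

The link was proof-pulled until the drag pointer stood in the clip's window, about 2 mm short of the middle, then eased home and set on the tray floor beside the tested one; I saw no sign that the clip moved, and the job is handed in at about 22 s of the 58 s, with no verdict returned.

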